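Sort the printer kit parts into their trays

ROBOT

A 7-joint arm with a two-finger parallel gripper is mounted at the origin on the work surface. World frame = base frame: x ahead of the robot, y to its left, z up, the work surface at z = 0. Lengths are in m, angles in rad, forces in N, time in s.
With the tool pointing down it reaches from about 0.4 to 0.85 m from the base axis. Payload 4.5 kg.
Tool frame: the origin (TCP) lies at the very end of the fingers, on their centre line; the grasp point (between the pads) lies 19 mm behind it; z points along the fingers, y is the line along which they close (so a half turn about z gives the same grasp; the last joint's range is limited). The gripper opens to 88 mm and grips with 3 to 60 N. Pads are 18 mm wide; open, the fingers measure 123 mm over their backs; the gripper's body (75 mm by 187 mm) begins 45 mm behind the grasp point.
Start: joints at [-1.106, 0.689, -0.195, 1.565, 0.157, 0.902, -0.215], TCP at [0.261, 0.568, 0.239] pointing down, gripper open.
Joint ranges: [-3.01, 3.01], [-0.46, 2.08], [-1.47, 1.51], [0.13, 2.56], [-1, 4.14], [0.04, 2.09], [-2.66, 2.66]. Speed limits (rad/s): [2.57, 2.57, 3.14, 3.14, 3.14, 3.14, 3.14].

INTERFACE

Orientations are given as a unit quaternion [x, y, z, w].
In Python, from plant import r, eyes, nets gives the robot as it stands.
- The arm moves only by the shell command python3 -m pendant 'ROWS' [FORCE]. ROWS is JSON, a list of rows, each an object of numbers: "claw": the opening, from 0 (shut) to 1 (fully open); "dx", "dy", "dz": the shift along the world's x, y, z in mm; "twist": the turn about the world's z in rad. In form: [{"claw": .., "dx": .., "dy": .., "dz": .., "twist": ..}, ...]. A call has 1 to 8 rows; each row is the pose to reach, as a shift and turn from the pose commanded when the call began; what a row does not reach only later rows make up. A row lasts 1/10 s, in which the tool goes at most 50 mm and 8.59 degrees, less where a joint would pass 70% of its speed; a pose out of reach is approached as far as the arm can. A call with a gripper value outside its range is refused whole. The fingers move at their own pace and stop on an object; FORCE is the grip in N (left out, the last holds). Time passes only in rows, so rows that repeat a pose let the fingers close. It gives the time, the measured TCP pose, the force, the opening and the grip force at its end, in the units of the state.
- r.get_state(): the state, without advancing time (a new reading comes with each control period).
- eyes.snapshot(name): name is "scene" or "top"; returns (picture, depth): 384x512x3 uint8, blue, green, red; 384x512 float32, m along the optical axis (not along the pixel's ray), 0 where there is no reading.
- eyes.camera_info(name): a dict with "K" (3x3 intrinsics, pixels), "D" ([k1, k2, p1, p2, k3] as OpenCV has them; the pictures are not rectified), "world_to_cam" (4x4, takes a point from world to camera coordinates). Camera axes: x right, y down, z forward; pixel columns grow to the right and rows downward; lengths in m; the calibration is good to about 2 mm. A picture is of the moment at which its call begins. camera_info takes no time and is no camera call.
- r.finish_job(): hands the job in; it is judged then, once.
Trained networks look in the newest picture that a camera, given by its name, has taken for a name from the list of things; names that differ only in an ending like _2 or _b are one class to them, and where a whole thing is asked for, a point or a joint stands for the part that bears it (a point fixed in the world has none). Each returns a list of dicts, best first, with "confidence" (0 to 1); they miss things now and then, are a little off and sometimes report something else, mostly with a low value. They report only what shows in the picture. A call takes as long as a camera call. They do not tell look-alikes from the thing itself.
- nets.spot_in(camera, query): "box" ([left, top, width, height] as shares, 0 to 1, of the picture: columns of its width, rows of its height, round what is visible of it).
- nets.place_of(camera, query): "position" ([column, row] as shares, 0 to 1, of the picture: columns of its width, rows of its height: a listed point, or the origin of a listed thing).
The state is a dict: "clock": time; "q": joint angles; "qd": joint speeds; "joint_torque": joint torques, N m; "tool_pos": TCP position; "eef_rot": TCP orientation; "contact_force": force on the tool from outside, world axes, zero at the start; "moment": the same for the moment, N m; "opening": opening from 0.0 (shut) to 1.0 (fully open); "finger_force": force on a finger pad.
Only numpy, scipy, OpenCV 4.12 (cv2) and the standard library are available. Lean on these libraries where they do the work, as an engineer would, in place of code of your own. Each camera call takes 0.05 s, during which the arm holds its last target. There are 200 camera calls.

TASK

Sort the loose printer parts on the bench: stand both motors, shaft up, in the square tray, lay both aluminium profile bars in the long tray, and stand the flanged bearing on its flange in the round dish. Set each part down rather than dropping it; everything must rest on the tray floor, nothing stacked or leaning on a rim, and the screwdriver and the wrench stay where they lie.

Things in the scene. Friction and masses are not known exactly. Their poses are not given: they have to be found in the camera images.
- motor_tall: the taller of two stepper motors: square block 42 x 42 mm, 40 mm high, black between aluminium end caps, 0.2 to 0.4 kg, standing on its back with a 22 mm boss (2 mm high) and a thin 5 mm shaft on top reaching 58 mm. Origin: centre of the underside; z up along the shaft, x and y square to the sides.
- motor_slim: the flatter of two stepper motors: same 42 x 42 mm square but only 24 mm high, its shaft reaching 42 mm; 0.11 to 0.22 kg. Origin: centre of the underside; z up along the shaft, x and y square to the sides.
- bar_long: the longer of two aluminium slotted profile pieces, 80 x 20 x 20 mm, lying flat. Origin: its very centre (10 mm above what it lies on); x along its length.
- bar_short: the shorter of two aluminium slotted profile pieces, 50 x 20 x 20 mm, lying flat. Origin: its very centre (10 mm above what it lies on); x along its length.
- bearing: steel flanged bearing standing on its flange: round flange 42 mm across and 6 mm thick at the bottom, above it a 21 mm barrel up to 30 mm. Origin: centre of the underside; z up along the barrel.
- square_tray: blue open tray, square, 140 x 140 mm outside, 22 mm high, walls and floor 4 mm thick, fixed to the table. Origin: centre of the underside (its floor is 4 mm higher); x and y square to its walls. For the motors.
- long_tray: blue open tray, oblong, 190 mm (along its x) by 100 mm (along its y) outside, 22 mm high, walls and floor 4 mm thick, fixed to the table. Origin: centre of the underside (its floor is 4 mm higher). For the profile bars.
- round_dish: steel open round dish, 128 mm across, 22 mm high, wall and floor 4 mm thick, fixed to the table. Origin: centre of the underside (its floor is 4 mm higher). For the bearing.
- screwdriver: red-handled screwdriver lying loose between two trays, 170 mm long, under 35 mm high, origin near mid-length on the table under it, x along its length; not to be disturbed.
- wrench: steel open-ended wrench lying loose between two trays, 150 mm long, under 15 mm high, origin near mid-length on the table under it, x along its length; not to be disturbed.
Things that resemble listed ones, but are neither listed nor needed, are in the scene too. What is shaped like the bar_long but green or purple is not meant.

How it is judged:
By the outcome, as a careful person would: the job done as asked, in the order asked, and still so for the second after the job is handed in, with the robot touching nothing.
It also fails if it takes over 115 s, if anything falls off the work surface, if the arm or the gripper's body presses on something with over 40 N, if the wrist force passes 120 N, or if a joint passes its speed limit or range.

## Working session

There is one attempt and no reset: what is moved stays moved. The work goes in short steps, Python scripts to look and compute and a shell command to move; the robot and the scene stay as the last step left them, time stands still between calls to the robot, and variables do not carry over. Pictures are saved under pics/ and viewed, at most 14 in all, crops included, and the job is handed in when it is done.

```bash
mkdir -p pics; ls; python3 - <<'E'
from plant import r,eyes,nets
import cv2,numpy as np
for n in("scene","top"):
    p,d=eyes.snapshot(n); cv2.imwrite(f"pics/{n}0.png",p); np.save(f"{n}0.npy",d)
    print(n,eyes.camera_info(n))
    for q in "motor_tall motor_slim bar_long bar_short bearing square_tray long_tray round_dish screwdriver wrench".split():
        print(q,[(np.round(np.array(o["position"])*[512,384]).tolist(),round(o["confidence"],2)) for o in nets.place_of(n,q)[:4]])
s=r.get_state(); print(s)
E
```

```text
pics
scene {'K': array([[472.85948699,   0.        , 253.22831015],
       [  0.        , 472.85948699, 181.08356306],
       [  0.        ,   0.        ,   1.        ]]), 'D': array([-0.02473152,  0.        ,  0.        ,  0.        ,  0.        ]), 'world_to_cam': array([[ 0.56305069,  0.82627481, -0.01561607, -0.24129731],
       [ 0.56804176, -0.40066868, -0.71888328, -0.24026781],
       [-0.60025201,  0.39589715, -0.69495537,  1.42495452],
       [ 0.        ,  0.        ,  0.        ,  1.        ]])}
motor_tall [([320.0, 125.0], 0.77), ([295.0, 164.0], 0.72)]
motor_slim [([296.0, 167.0], 0.64)]
bar_long [([204.0, 199.0], 0.64), ([167.0, 179.0], 0.61), ([96.0, 262.0], 0.61)]
bar_short [([136.0, 211.0], 0.57)]
bearing [([257.0, 182.0], 0.45)]
square_tray [([298.0, 235.0], 0.78)]
long_tray [([181.0, 275.0], 0.75)]
round_dish [([387.0, 169.0], 0.62)]
screwdriver [([349.0, 204.0], 0.93)]
wrench [([252.0, 267.0], 0.73), ([347.0, 205.0], 0.71)]
top {'K': array([[443.60679547,   0.        , 254.70508684],
       [  0.        , 443.60679547, 188.57162033],
       [  0.        ,   0.   
[... 889 characters left out ...]
ck': 1.1, 'q': array([-1.10623005,  0.68909946, -0.19457897,  1.56530616,  0.15729963,
        0.90252912, -0.21512673]), 'qd': array([-0.00112784,  0.00019602, -0.00034488,  0.00034977,  0.00073945,
        0.00013286, -0.00147183]), 'joint_torque': array([-4.72454212e-04, -5.27491808e+01, -1.26720764e+00, -1.53755593e+01,
       -5.17805968e-02, -9.67737978e-04,  3.38991538e-05]), 'tool_pos': array([0.26097314, 0.56791825, 0.23874087]), 'eef_rot': array([2.13731529e-01, 9.76892437e-01, 1.91976356e-05, 8.51408199e-06]), 'contact_force': array([ 0.39092575, -0.34065014, -0.67922478]), 'moment': array([-0.03455076, -0.03539326, -0.00043284]), 'finger_force': 0.0, 'opening': 0.998827950956952}
```

```bash
python3 - <<'E'
import cv2
p=cv2.imread("pics/top0.png")[80:300,60:440]; cv2.imwrite("pics/top0c.png",cv2.resize(p,None,fx=2.1,fy=2.1,interpolation=cv2.INTER_CUBIC))
E
```

```text
(no output)
```

View pics/top0c.png

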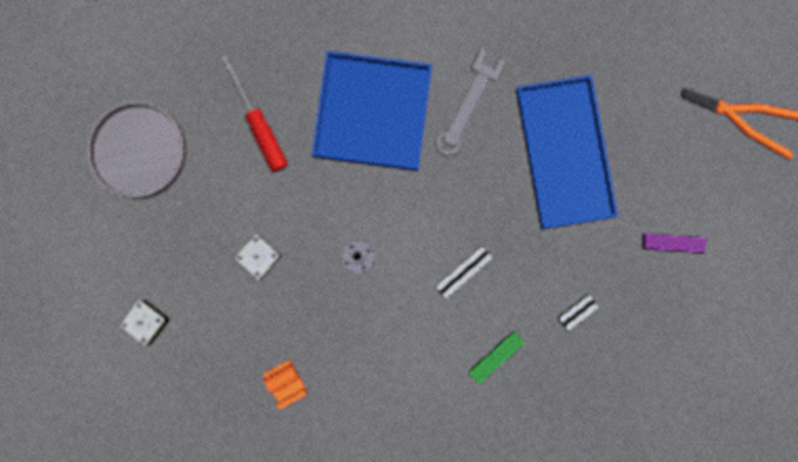

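View pics/scene0.png

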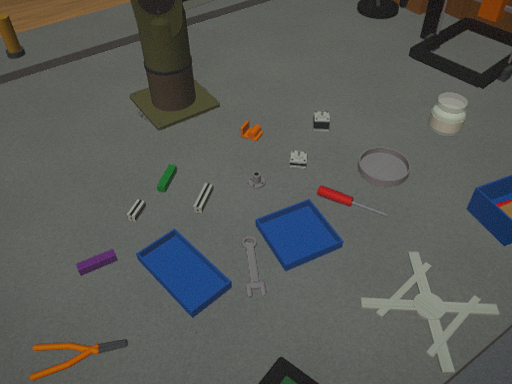

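The top view shows the tall motor at about (129,233), slim motor (182,202), bearing (230,202), long bar (281,210) and short bar (335,229). The dish is at (126,152), the square tray (237,133) and the long tray (329,152). The screwdriver and the wrench lie between the trays, and the green and purple bars are decoys.

```bash
cat > h.py <<'E'
import cv2,numpy as np
def cloud(n,d,ci):
    K,D,T=ci["K"],ci["D"],ci["world_to_cam"]
    v,u=np.mgrid[:384,:512]
    xy=cv2.undistortPoints(np.stack([u,v],-1).reshape(-1,1,2).astype(float),K,D).reshape(384,512,2)
    P=np.dstack([xy*d[...,None],d])
    return (P-T[:3,3])@T[:3,:3]   # R^T (p-t)
seeds=dict(motor_tall=(129,233),motor_slim=(182,202),bearing=(230,202),bar_long=(281,210),bar_short=(335,229),
 dish=(126,152),square=(237,133),long=(329,152),driver=(186,146),wrench=(279,126))
def report(W,d,names,tops,img=None):
    for k in names:
        u,v=seeds[k]; lo,hi=tops[k]; R=62 if k in('dish','square','long') else 36
        m=np.zeros((384,512),bool); m[max(v-R,0):v+R,u-R:u+R]=1
        m&=(W[...,2]>lo)&(W[...,2]<hi)&(d>0)
        n,l,st,c=cv2.connectedComponentsWithStats(m.astype(np.uint8),connectivity=8)
        if n<2: print(k,'none');continue
        i=min(range(1,n),key=lambda i:np.hypot(*(c[i]-(u,v)))-0.3*st[i,4]**.5*3)
        q=W[l==i]; r_=cv2.minAreaRect((q[:,:2]*1000).astype(np.float32))
        print(k,len(q),'c',np.round(r_[0],1),'size',np.round(r_[1],1),'ang',round(r_[2],1),'mean',np.round(q.mean(0)*1000,1),'z95',round(np.percentile(q[:,2],95)*1000,1))
E
python3 - <<'E'
from h import *
from plant import eyes
d=np.load("top0.npy"); W=cloud("top",d,eyes.camera_info("top"))
t=W[250:270,190:260]; print('table z',np.median(t[...,2]),t[...,2].std())
T=dict(motor_tall=(.033,.07),motor_slim=(.018,.05),bearing=(.003,.035),bar_long=(.012,.03),bar_short=(.012,.03),dish=(.012,.03),square=(.012,.03),long=(.012,.03),driver=(.004,.04),wrench=(.004,.02))
report(W,d,T,T)
p=cv2.imread("pics/top0.png");hsv=cv2.cvtColor(p,cv2.COLOR_BGR2HSV)
E
```

```text
table z 0.0005100561503244925 0.08624528026974641
motor_tall 259 c [349.8 278.8] size [42.8 42.4] ang 52.5 mean [349.6 277.7  40.5] z95 44.9
motor_slim 242 c [433.2 135.1] size [42.3 41.9] ang 47.7 mean [432.6 134.3  24.7] z95 28.9
bearing 165 c [432.    5.5] size [39.9 40.1] ang 35.3 mean [431.9   4.4  13.1] z95 31.9
bar_long 223 c [ 409.9 -131.7] size [20.1 80.2] ang 39.5 mean [ 409.7 -131.4   19.6] z95 23.4
bar_short 145 c [ 355.4 -279.7] size [20.7 50.6] ang 37.0 mean [ 355.4 -279.4   19.6] z95 23.8
dish 284 c [575.4 293.1] size [125.8 125.7] ang 44.5 mean [575.3 296.8  20.1] z95 25.0
square 366 c [624.2 -15.7] size [140.7 142.2] ang 82.0 mean [626.6 -13.6  20.4] z95 25.0
long 429 c [ 566.6 -271.2] size [191.5 102.4] ang 8.7 mean [ 568.4 -272.4   20.4] z95 24.9
driver 345 c [617.6 141. ] size [158.7  29.7] ang 26.1 mean [597.3 129.2  20.7] z95 27.4
wrench 346 c [ 632.8 -141.6] size [ 44.7 149.9] ang 61.4 mean [ 634.7 -144.2    7.3] z95 10.8
```

```bash
python3 -m pendant '[{"claw":1,"dx":89,"dy":-289,"dz":-139,"twist":-0.223},{"claw":1,"dx":89,"dy":-289,"dz":-139,"twist":-0.223},{"claw":1,"dx":89,"dy":-289,"dz":-139,"twist":-0.223},{"claw":1,"dx":89,"dy":-289,"dz":-139,"twist":-0.223},{"claw":1,"dx":89,"dy":-289,"dz":-139,"twist":-0.223},{"claw":1,"dx":89,"dy":-289,"dz":-139,"twist":-0.223},{"claw":1,"dx":89,"dy":-289,"dz":-139,"twist":-0.223},{"claw":1,"dx":89,"dy":-289,"dz":-139,"twist":-0.223}]' 25
```

```text
clock: 1.9
tool_pos: [0.3505, 0.273, 0.0985]
eef_rot: [0.324, 0.946, -0.004, -0.0]
contact_force: [0.9, 1.0, 0.5]
opening: 1.002
finger_force: 0.0
```

```bash
python3 -m pendant '[{"claw":1,"dz":-20},{"claw":1,"dz":-20},{"claw":1,"dz":-20}]'
```

```text
validation failed for argument at $[0]...
```

All fields are needed in each row.

```bash
python3 -m pendant '[{"claw":1,"dx":0,"dy":0,"dz":-20,"twist":0},{"claw":1,"dx":0,"dy":0,"dz":-20,"twist":0},{"claw":1,"dx":0,"dy":0,"dz":-20,"twist":0}]'
```

```text
clock: 2.2
tool_pos: [0.3498, 0.28, 0.08]
eef_rot: [0.32, 0.947, 0.0, -0.0]
contact_force: [-0.4, 0.4, 0.0]
opening: 0.998
finger_force: 0.0
```

```bash
python3 -m pendant '[{"claw":1,"dx":0,"dy":-1,"dz":-40,"twist":0},{"claw":1,"dx":0,"dy":-1,"dz":-65,"twist":0},{"claw":1,"dx":0,"dy":-1,"dz":-73,"twist":0},{"claw":1,"dx":0,"dy":-1,"dz":-73,"twist":0},{"claw":0.3,"dx":0,"dy":-1,"dz":-73,"twist":0},{"claw":0.3,"dx":0,"dy":-1,"dz":-73,"twist":0},{"claw":0.3,"dx":0,"dy":-1,"dz":-73,"twist":0},{"claw":0.3,"dx":0,"dy":-1,"dz":-73,"twist":0}]' 25
python3 -m pendant '[{"claw":0.3,"dx":0,"dy":0,"dz":0,"twist":0},{"claw":0.3,"dx":0,"dy":0,"dz":0,"twist":0},{"claw":0.3,"dx":0,"dy":0,"dz":0,"twist":0}]'
```

```text
clock: 3.0
tool_pos: [0.351, 0.2794, 0.0074]
eef_rot: [0.32, 0.947, 0.002, 0.001]
contact_force: [-1.2, 0.6, -1.0]
opening: 0.661
finger_force: 0.0
clock: 3.3
tool_pos: [0.3505, 0.2787, 0.0073]
eef_rot: [0.321, 0.947, 0.001, 0.001]
contact_force: [0.4, 0.7, 4.0]
opening: 0.476
finger_force: 25.0
```

```bash
python3 -m pendant '[{"claw":0.3,"dx":0,"dy":0,"dz":20,"twist":0},{"claw":0.3,"dx":0,"dy":0,"dz":60,"twist":0},{"claw":0.3,"dx":20,"dy":-20,"dz":80,"twist":0},{"claw":0.3,"dx":50,"dy":-50,"dz":90,"twist":0.1},{"claw":0.3,"dx":80,"dy":-80,"dz":90,"twist":0.2},{"claw":0.3,"dx":110,"dy":-110,"dz":90,"twist":0.3},{"claw":0.3,"dx":140,"dy":-140,"dz":90,"twist":0.4},{"claw":0.3,"dx":170,"dy":-170,"dz":90,"twist":0.515}]'
python3 -m pendant '[{"claw":0.3,"dx":30,"dy":-30,"dz":0,"twist":0},{"claw":0.3,"dx":60,"dy":-60,"dz":0,"twist":0},{"claw":0.3,"dx":90,"dy":-85,"dz":0,"twist":0},{"claw":0.3,"dx":115,"dy":-110,"dz":0,"twist":0},{"claw":0.3,"dx":130,"dy":-125,"dz":0,"twist":0},{"claw":0.3,"dx":137,"dy":-129,"dz":0,"twist":0},{"claw":0.3,"dx":137,"dy":-129,"dz":0,"twist":0},{"claw":0.3,"dx":137,"dy":-129,"dz":0,"twist":0}]'
```

```text
clock: 4.1
tool_pos: [0.5206, 0.1054, 0.0965]
eef_rot: [0.068, 0.998, -0.001, -0.001]
contact_force: [1.3, 0.9, -4.0]
opening: 0.473
finger_force: 25.0
clock: 4.9
tool_pos: [0.6555, -0.019, 0.0965]
eef_rot: [0.068, 0.998, 0.001, -0.001]
contact_force: [-0.5, 0.1, -4.2]
opening: 0.476
finger_force: 25.0
```

```bash
python3 -m pendant '[{"claw":0.3,"dx":1,"dy":-1,"dz":-30,"twist":0},{"claw":0.3,"dx":1,"dy":-1,"dz":-60,"twist":0},{"claw":0.3,"dx":1,"dy":-1,"dz":-76,"twist":0},{"claw":0.3,"dx":1,"dy":-1,"dz":-81,"twist":0},{"claw":0.3,"dx":1,"dy":-1,"dz":-83,"twist":0},{"claw":0.3,"dx":1,"dy":-1,"dz":-83,"twist":0}]'
python3 -m pendant '[{"claw":0.3,"dx":0,"dy":0,"dz":-1,"twist":0},{"claw":0.3,"dx":0,"dy":0,"dz":-2,"twist":0},{"claw":0.3,"dx":0,"dy":0,"dz":-2,"twist":0}]'
```

```text
clock: 5.5
tool_pos: [0.6586, -0.0213, 0.0148]
eef_rot: [0.069, 0.998, 0.0, 0.001]
contact_force: [1.0, 1.1, -3.5]
opening: 0.472
finger_force: 25.0
clock: 5.8
tool_pos: [0.6582, -0.0221, 0.0122]
eef_rot: [0.07, 0.998, 0.0, 0.0]
contact_force: [0.3, -0.8, -3.8]
opening: 0.476
finger_force: 25.0
```

```bash
python3 -m pendant '[{"claw":0.3,"dx":0,"dy":0,"dz":-0.5,"twist":0},{"claw":0.3,"dx":0,"dy":0,"dz":-1,"twist":0},{"claw":0.3,"dx":0,"dy":0,"dz":-1,"twist":0}]'
```

```text
clock: 6.1
tool_pos: [0.6581, -0.0221, 0.0115]
eef_rot: [0.07, 0.998, -0.0, 0.0]
contact_force: [-1.7, -0.9, 3.2]
opening: 0.476
finger_force: 25.0
```

```bash
python3 -m pendant '[{"claw":0.64,"dx":0,"dy":0,"dz":0,"twist":0},{"claw":0.64,"dx":0,"dy":0,"dz":0,"twist":0},{"claw":0.64,"dx":0,"dy":0,"dz":0,"twist":0},{"claw":0.64,"dx":0,"dy":0,"dz":0,"twist":0},{"claw":0.64,"dx":0,"dy":0,"dz":20,"twist":0},{"claw":0.64,"dx":0,"dy":0,"dz":60,"twist":0},{"claw":0.64,"dx":0,"dy":0,"dz":90,"twist":0},{"claw":0.64,"dx":0,"dy":0,"dz":90,"twist":0}]'
python3 -m pendant '[{"claw":1,"dx":-225,"dy":157,"dz":-10,"twist":-0.602},{"claw":1,"dx":-225,"dy":157,"dz":-10,"twist":-0.602},{"claw":1,"dx":-225,"dy":157,"dz":-10,"twist":-0.602},{"claw":1,"dx":-225,"dy":157,"dz":-10,"twist":-0.602},{"claw":1,"dx":-225,"dy":157,"dz":-10,"twist":-0.602},{"claw":1,"dx":-225,"dy":157,"dz":-10,"twist":-0.602},{"claw":1,"dx":-225,"dy":157,"dz":-10,"twist":-0.602},{"claw":1,"dx":-225,"dy":157,"dz":-10,"twist":-0.602}]'
```

```text
clock: 6.9
tool_pos: [0.6612, -0.0205, 0.107]
eef_rot: [0.07, 0.998, 0.001, 0.005]
contact_force: [0.4, -0.3, 0.4]
opening: 0.639
finger_force: 0.0
clock: 7.7
tool_pos: [0.4323, 0.1362, 0.0913]
eef_rot: [0.36, 0.933, -0.0, 0.0]
contact_force: [1.8, -0.2, 0.3]
opening: 0.998
finger_force: 0.0
```

```bash
python3 - <<'E'
from plant import r,eyes
import cv2
p,d=eyes.snapshot("scene"); cv2.imwrite("pics/s1.png",cv2.resize(p[90:300,200:450],None,fx=2.5,fy=2.5))
s=r.get_state(); print(s["tool_pos"],s["eef_rot"],s["opening"])
E
```

```text
[0.43367249 0.13500267 0.09110092] [ 3.61693234e-01  9.32296897e-01 -3.62441682e-05  7.05884409e-04] 1.0003109936576804
```

View pics/s1.png

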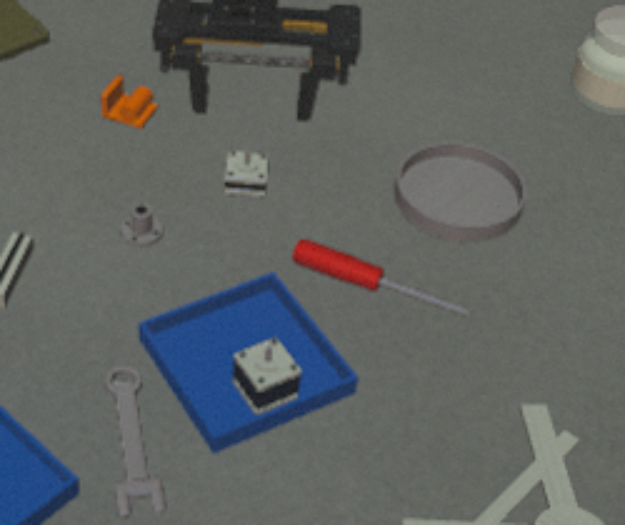

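The tall motor stands in the square tray (crop about (267,375)), shaft up. The gripper is over the slim motor.

```bash
python3 -m pendant '[{"claw":1,"dx":0,"dy":0,"dz":-40,"twist":0},{"claw":1,"dx":0,"dy":0,"dz":-75,"twist":0},{"claw":1,"dx":0,"dy":0,"dz":-85,"twist":0},{"claw":1,"dx":0,"dy":0,"dz":-87,"twist":0},{"claw":0.3,"dx":0,"dy":0,"dz":-87,"twist":0},{"claw":0.3,"dx":0,"dy":0,"dz":-87,"twist":0},{"claw":0.3,"dx":0,"dy":0,"dz":-87,"twist":0},{"claw":0.3,"dx":0,"dy":0,"dz":-87,"twist":0}]' 25
python3 -m pendant '[{"claw":0.3,"dx":0,"dy":0,"dz":0,"twist":0},{"claw":0.3,"dx":0,"dy":0,"dz":0,"twist":0},{"claw":0.3,"dx":0,"dy":0,"dz":0,"twist":0}]'
```

```text
clock: 8.55
tool_pos: [0.4336, 0.1348, 0.0042]
eef_rot: [0.363, 0.932, 0.0, 0.001]
contact_force: [0.9, 0.4, 0.5]
opening: 0.661
finger_force: 0.0
clock: 8.85
tool_pos: [0.4331, 0.135, 0.004]
eef_rot: [0.362, 0.932, 0.0, 0.0]
contact_force: [0.8, -0.4, 2.8]
opening: 0.473
finger_force: 25.0
```

```bash
python3 -m pendant '[{"claw":0.3,"dx":0,"dy":0,"dz":20,"twist":0},{"claw":0.3,"dx":0,"dy":0,"dz":60,"twist":0},{"claw":0.3,"dx":20,"dy":-20,"dz":80,"twist":0.1},{"claw":0.3,"dx":50,"dy":-45,"dz":90,"twist":0.2},{"claw":0.3,"dx":80,"dy":-75,"dz":90,"twist":0.3},{"claw":0.3,"dx":110,"dy":-105,"dz":90,"twist":0.45},{"claw":0.3,"dx":140,"dy":-130,"dz":90,"twist":0.602},{"claw":0.3,"dx":158,"dy":-146,"dz":90,"twist":0.602}]'
python3 -m pendant '[{"claw":0.3,"dx":0,"dy":0,"dz":0,"twist":0},{"claw":0.3,"dx":0,"dy":0,"dz":0,"twist":0},{"claw":0.3,"dx":0,"dy":0,"dz":-30,"twist":0},{"claw":0.3,"dx":0,"dy":0,"dz":-60,"twist":0},{"claw":0.3,"dx":0,"dy":0,"dz":-75,"twist":0},{"claw":0.3,"dx":0,"dy":0,"dz":-80,"twist":0},{"claw":0.3,"dx":0,"dy":0,"dz":-83,"twist":0},{"claw":0.3,"dx":0,"dy":0,"dz":-83,"twist":0}]'
```

```text
clock: 9.65
tool_pos: [0.5873, -0.0081, 0.0937]
eef_rot: [0.068, 0.998, 0.0, -0.001]
contact_force: [1.0, -0.2, -1.1]
opening: 0.473
finger_force: 25.0
clock: 10.45
tool_pos: [0.5876, -0.0068, 0.0113]
eef_rot: [0.071, 0.997, 0.0, 0.001]
contact_force: [-0.0, 0.3, -1.5]
opening: 0.475
finger_force: 25.0
```

```bash
python3 -m pendant '[{"claw":0.3,"dx":3,"dy":-3,"dz":-1,"twist":0},{"claw":0.3,"dx":3,"dy":-3,"dz":-2,"twist":0},{"claw":0.3,"dx":3,"dy":-3,"dz":-2.5,"twist":0},{"claw":0.3,"dx":3,"dy":-3,"dz":-3,"twist":0},{"claw":0.3,"dx":3,"dy":-3,"dz":-3,"twist":0}]'
```

```text
clock: 10.95
tool_pos: [0.5905, -0.0106, 0.008]
eef_rot: [0.072, 0.997, -0.0, 0.0]
contact_force: [-0.5, -0.4, 3.8]
opening: 0.475
finger_force: 25.0
```

```bash
python3 -m pendant '[{"claw":0.64,"dx":0,"dy":0,"dz":0,"twist":0},{"claw":0.64,"dx":0,"dy":0,"dz":0,"twist":0},{"claw":0.64,"dx":0,"dy":0,"dz":0,"twist":0},{"claw":0.64,"dx":0,"dy":0,"dz":0,"twist":0},{"claw":0.64,"dx":0,"dy":0,"dz":20,"twist":0},{"claw":0.64,"dx":0,"dy":0,"dz":60,"twist":0},{"claw":0.64,"dx":0,"dy":0,"dz":90,"twist":0},{"claw":0.64,"dx":0,"dy":0,"dz":90,"twist":0}]'
python3 -m pendant '[{"claw":0.64,"dx":-181,"dy":-121,"dz":-40,"twist":-0.74},{"claw":0.64,"dx":-181,"dy":-121,"dz":-40,"twist":-0.74},{"claw":0.64,"dx":-181,"dy":-121,"dz":-40,"twist":-0.74},{"claw":0.64,"dx":-181,"dy":-121,"dz":-40,"twist":-0.74},{"claw":0.64,"dx":-181,"dy":-121,"dz":-40,"twist":-0.74},{"claw":0.64,"dx":-181,"dy":-121,"dz":-40,"twist":-0.74},{"claw":0.64,"dx":-181,"dy":-121,"dz":-40,"twist":-0.74},{"claw":0.64,"dx":-181,"dy":-121,"dz":-40,"twist":-0.74}]'
python3 - <<'E'
from plant import r
s=r.get_state(); print(s["q"].round(2))
E
```

```text
clock: 11.75
tool_pos: [0.5929, -0.0092, 0.1015]
eef_rot: [0.072, 0.997, 0.001, 0.004]
contact_force: [0.2, 0.7, 1.2]
opening: 0.638
finger_force: 0.0
clock: 12.55
tool_pos: [0.4114, -0.13, 0.0574]
eef_rot: [0.426, 0.905, 0.001, 0.001]
contact_force: [0.3, 0.5, -0.6]
opening: 0.643
finger_force: 0.0
[ 0.38  0.83 -0.28  2.27  1.29  0.22 -0.41]
```

```bash
python3 -m pendant '[{"claw":0.64,"dx":-1,"dy":-1,"dz":-30,"twist":0},{"claw":0.64,"dx":-1,"dy":-1,"dz":-50,"twist":0},{"claw":0.64,"dx":-1,"dy":-1,"dz":-54,"twist":0},{"claw":0.64,"dx":-1,"dy":-1,"dz":-54,"twist":0},{"claw":0.05,"dx":-1,"dy":-1,"dz":-54,"twist":0},{"claw":0.05,"dx":-1,"dy":-1,"dz":-54,"twist":0},{"claw":0.05,"dx":-1,"dy":-1,"dz":-54,"twist":0},{"claw":0.05,"dx":-1,"dy":-1,"dz":-54,"twist":0}]' 25
python3 -m pendant '[{"claw":0.05,"dx":0,"dy":0,"dz":0,"twist":0},{"claw":0.05,"dx":0,"dy":0,"dz":0,"twist":0},{"claw":0.05,"dx":0,"dy":0,"dz":0,"twist":0}]'
```

```text
clock: 13.35
tool_pos: [0.4088, -0.1324, 0.0042]
eef_rot: [0.427, 0.904, -0.0, 0.001]
contact_force: [-0.5, -0.5, 0.4]
opening: 0.302
finger_force: 0.0
clock: 13.65
tool_pos: [0.4086, -0.1324, 0.004]
eef_rot: [0.427, 0.904, -0.0, 0.001]
contact_force: [0.9, 0.8, 6.0]
opening: 0.225
finger_force: 25.0
```

```bash
python3 -m pendant '[{"claw":0.05,"dx":0,"dy":0,"dz":20,"twist":0},{"claw":0.05,"dx":0,"dy":0,"dz":50,"twist":0},{"claw":0.05,"dx":20,"dy":-15,"dz":70,"twist":0.12},{"claw":0.05,"dx":50,"dy":-35,"dz":80,"twist":0.25},{"claw":0.05,"dx":85,"dy":-55,"dz":80,"twist":0.4},{"claw":0.05,"dx":120,"dy":-80,"dz":80,"twist":0.55},{"claw":0.05,"dx":155,"dy":-105,"dz":80,"twist":0.7},{"claw":0.05,"dx":185,"dy":-125,"dz":80,"twist":0.85}]'
python3 -m pendant '[{"claw":0.05,"dx":12,"dy":-8,"dz":0,"twist":0.1},{"claw":0.05,"dx":12,"dy":-8,"dz":0,"twist":0.185},{"claw":0.05,"dx":12,"dy":-8,"dz":0,"twist":0.185},{"claw":0.05,"dx":12,"dy":-8,"dz":0,"twist":0.185}]'
```

```text
clock: 14.45
tool_pos: [0.5525, -0.2301, 0.0791]
eef_rot: [0.183, 0.983, -0.007, 0.006]
contact_force: [1.2, 0.3, -1.3]
opening: 0.226
finger_force: 25.0
clock: 14.85
tool_pos: [0.5636, -0.2371, 0.0782]
eef_rot: [0.094, 0.996, -0.006, 0.006]
contact_force: [-0.6, -0.5, -0.7]
opening: 0.224
finger_force: 25.0
```

```bash
python3 -m pendant '[{"claw":0.05,"dx":42,"dy":-28,"dz":0,"twist":0.34},{"claw":0.05,"dx":42,"dy":-28,"dz":0,"twist":0.34},{"claw":0.05,"dx":42,"dy":-28,"dz":0,"twist":0.34},{"claw":0.05,"dx":42,"dy":-28,"dz":0,"twist":0.34},{"claw":0.05,"dx":42,"dy":-28,"dz":0,"twist":0.34},{"claw":0.05,"dx":42,"dy":-28,"dz":0,"twist":0.34}]'; python3 -c "
from plant import r
s=r.get_state(); print(s['q'].round(2),s['eef_rot'].round(4))"
```

```text
clock: 15.45
tool_pos: [0.6061, -0.2649, 0.0787]
eef_rot: [-0.076, 0.997, -0.005, 0.008]
contact_force: [-0.2, -0.2, -1.2]
opening: 0.223
finger_force: 25.0
[ 0.75  1.06 -0.83  1.56  0.93  0.94  1.32] [-0.076   0.9971 -0.0053  0.0079]
```

```bash
python3 -m pendant '[{"claw":0.05,"dx":0,"dy":0,"dz":-30,"twist":0},{"claw":0.05,"dx":0,"dy":0,"dz":-50,"twist":0},{"claw":0.05,"dx":0,"dy":0,"dz":-60,"twist":0},{"claw":0.05,"dx":0,"dy":0,"dz":-65,"twist":0},{"claw":0.05,"dx":0,"dy":0,"dz":-67,"twist":0},{"claw":0.05,"dx":0,"dy":0,"dz":-67,"twist":0}]'; python3 -m pendant '[{"claw":0.05,"dx":0,"dy":0,"dz":-1,"twist":0},{"claw":0.05,"dx":0,"dy":0,"dz":-2,"twist":0},{"claw":0.05,"dx":0,"dy":0,"dz":-2,"twist":0}]'
```

```text
clock: 16.05
tool_pos: [0.6068, -0.2653, 0.012]
eef_rot: [-0.076, 0.997, -0.005, 0.009]
contact_force: [-0.4, -0.5, -0.3]
opening: 0.226
finger_force: 25.0
clock: 16.35
tool_pos: [0.6065, -0.2654, 0.0099]
eef_rot: [-0.076, 0.997, -0.005, 0.008]
contact_force: [-0.1, -0.7, -0.4]
opening: 0.22
finger_force: 25.0
```

```bash
python3 -m pendant '[{"claw":0.05,"dx":0,"dy":0,"dz":-0.5,"twist":0},{"claw":0.05,"dx":0,"dy":0,"dz":-1,"twist":0},{"claw":0.05,"dx":0,"dy":0,"dz":-1,"twist":0}]'; python3 -m pendant '[{"claw":0.05,"dx":0,"dy":0,"dz":-0.4,"twist":0},{"claw":0.05,"dx":0,"dy":0,"dz":-0.8,"twist":0},{"claw":0.05,"dx":0,"dy":0,"dz":-0.8,"twist":0}]'
```

```text
clock: 16.65
tool_pos: [0.6064, -0.2654, 0.0087]
eef_rot: [-0.076, 0.997, -0.005, 0.008]
contact_force: [0.6, -1.2, -0.6]
opening: 0.226
finger_force: 25.0
clock: 16.95
tool_pos: [0.6065, -0.2654, 0.0084]
eef_rot: [-0.076, 0.997, -0.005, 0.008]
contact_force: [-1.3, 0.4, 4.8]
opening: 0.223
finger_force: 25.0
```

```bash
python3 -m pendant '[{"claw":0.4,"dx":0,"dy":0,"dz":0,"twist":0},{"claw":0.4,"dx":0,"dy":0,"dz":0,"twist":0},{"claw":0.4,"dx":0,"dy":0,"dz":0,"twist":0},{"claw":0.4,"dx":0,"dy":0,"dz":20,"twist":0},{"claw":0.4,"dx":0,"dy":0,"dz":50,"twist":0},{"claw":0.6,"dx":0,"dy":0,"dz":70,"twist":0},{"claw":0.6,"dx":0,"dy":0,"dz":70,"twist":0}]'
python3 -m pendant '[{"claw":0.6,"dx":-25,"dy":-2,"dz":0,"twist":-0.1},{"claw":0.6,"dx":-50,"dy":-4,"dz":0,"twist":-0.2},{"claw":0.6,"dx":-75,"dy":-5,"dz":0,"twist":-0.3},{"claw":0.6,"dx":-100,"dy":-6,"dz":0,"twist":-0.4},{"claw":0.6,"dx":-125,"dy":-7,"dz":0,"twist":-0.5},{"claw":0.6,"dx":-150,"dy":-8,"dz":0,"twist":-0.6},{"claw":0.6,"dx":-175,"dy":-9,"dz":0,"twist":-0.7},{"claw":0.6,"dx":-200,"dy":-10,"dz":0,"twist":-0.8}]'
python3 -c "
from plant import r
s=r.get_state(); print(s['q'].round(2),s['eef_rot'].round(4))"
```

```text
clock: 17.65
tool_pos: [0.609, -0.2654, 0.0822]
eef_rot: [-0.076, 0.997, -0.006, 0.012]
contact_force: [0.4, -0.1, 0.3]
opening: 0.558
finger_force: 0.0
clock: 18.45
tool_pos: [0.4051, -0.2754, 0.0778]
eef_rot: [0.32, 0.947, -0.008, 0.005]
contact_force: [-0.3, 0.2, -0.8]
opening: 0.602
finger_force: 0.0
[ 0.82  0.85 -0.54  2.09  1.03  0.48  0.39] [ 0.3201  0.9473 -0.0079  0.0053]
```

```bash
python3 -m pendant '[{"claw":0.6,"dx":-25,"dy":-2,"dz":0,"twist":-0.1},{"claw":0.6,"dx":-50,"dy":-4,"dz":0,"twist":-0.2},{"claw":0.6,"dx":-50,"dy":-4,"dz":0,"twist":-0.274},{"claw":0.6,"dx":-50,"dy":-4,"dz":-30,"twist":-0.274},{"claw":0.6,"dx":-50,"dy":-4,"dz":-30,"twist":-0.274},{"claw":0.6,"dx":-50,"dy":-4,"dz":-30,"twist":-0.274}]'
```

```text
clock: 19.05
tool_pos: [0.3562, -0.279, 0.0477]
eef_rot: [0.444, 0.896, -0.009, 0.004]
contact_force: [0.7, 0.3, 0.4]
opening: 0.597
finger_force: 0.0
```

```bash
python3 -m pendant '[{"claw":0.6,"dx":-1,"dy":-1,"dz":-25,"twist":0},{"claw":0.6,"dx":-1,"dy":-1,"dz":-40,"twist":0},{"claw":0.6,"dx":-1,"dy":-1,"dz":-43,"twist":0},{"claw":0.6,"dx":-1,"dy":-1,"dz":-43,"twist":0},{"claw":0.05,"dx":-1,"dy":-1,"dz":-43,"twist":0},{"claw":0.05,"dx":-1,"dy":-1,"dz":-43,"twist":0},{"claw":0.05,"dx":-1,"dy":-1,"dz":-43,"twist":0},{"claw":0.05,"dx":-1,"dy":-1,"dz":-43,"twist":0}]' 25
python3 -m pendant '[{"claw":0.05,"dx":0,"dy":0,"dz":0,"twist":0},{"claw":0.05,"dx":0,"dy":0,"dz":0,"twist":0},{"claw":0.05,"dx":0,"dy":0,"dz":0,"twist":0}]'
```

```text
clock: 19.85
tool_pos: [0.3556, -0.2805, 0.0052]
eef_rot: [0.445, 0.896, -0.009, 0.005]
contact_force: [0.3, -0.6, -0.2]
opening: 0.262
finger_force: 0.0
clock: 20.15
tool_pos: [0.3556, -0.2805, 0.0051]
eef_rot: [0.444, 0.896, -0.009, 0.005]
contact_force: [0.3, 0.2, 6.5]
opening: 0.221
finger_force: 25.0
```

```bash
python3 -m pendant '[{"claw":0.05,"dx":0,"dy":0,"dz":20,"twist":0},{"claw":0.05,"dx":0,"dy":0,"dz":50,"twist":0},{"claw":0.05,"dx":10,"dy":0,"dz":70,"twist":0.1},{"claw":0.05,"dx":30,"dy":0,"dz":75,"twist":0.2},{"claw":0.05,"dx":50,"dy":1,"dz":75,"twist":0.3},{"claw":0.05,"dx":70,"dy":1,"dz":75,"twist":0.4},{"claw":0.05,"dx":90,"dy":1,"dz":75,"twist":0.5},{"claw":0.05,"dx":110,"dy":1,"dz":75,"twist":0.6}]'
python3 -m pendant '[{"claw":0.05,"dx":15,"dy":0,"dz":0,"twist":0.1},{"claw":0.05,"dx":30,"dy":0,"dz":0,"twist":0.2},{"claw":0.05,"dx":45,"dy":0,"dz":0,"twist":0.3},{"claw":0.05,"dx":55,"dy":1,"dz":0,"twist":0.4},{"claw":0.05,"dx":55,"dy":1,"dz":0,"twist":0.475},{"claw":0.05,"dx":55,"dy":1,"dz":0,"twist":0.475},{"claw":0.05,"dx":55,"dy":1,"dz":0,"twist":0.475}]'
```

```text
clock: 20.95
tool_pos: [0.4656, -0.2794, 0.0796]
eef_rot: [0.158, 0.987, -0.007, 0.006]
contact_force: [-0.1, 0.3, 0.2]
opening: 0.223
finger_force: 25.0
clock: 21.65
tool_pos: [0.5197, -0.2784, 0.0793]
eef_rot: [-0.076, 0.997, -0.005, 0.008]
contact_force: [0.5, 0.6, -0.8]
opening: 0.221
finger_force: 25.0
```

```bash
python3 -m pendant '[{"claw":0.05,"dx":0,"dy":0,"dz":-30,"twist":0},{"claw":0.05,"dx":0,"dy":0,"dz":-50,"twist":0},{"claw":0.05,"dx":0,"dy":0,"dz":-60,"twist":0},{"claw":0.05,"dx":0,"dy":0,"dz":-65,"twist":0},{"claw":0.05,"dx":0,"dy":0,"dz":-68,"twist":0},{"claw":0.05,"dx":0,"dy":0,"dz":-68,"twist":0}]'; python3 -m pendant '[{"claw":0.05,"dx":0,"dy":0,"dz":-0.7,"twist":0},{"claw":0.05,"dx":0,"dy":0,"dz":-1.4,"twist":0},{"claw":0.05,"dx":0,"dy":0,"dz":-1.4,"twist":0}]'; python3 -m pendant '[{"claw":0.05,"dx":0,"dy":0,"dz":-0.4,"twist":0},{"claw":0.05,"dx":0,"dy":0,"dz":-0.8,"twist":0},{"claw":0.05,"dx":0,"dy":0,"dz":-0.8,"twist":0}]'
```

```text
clock: 22.25
tool_pos: [0.5207, -0.2784, 0.0122]
eef_rot: [-0.077, 0.997, -0.005, 0.008]
contact_force: [-0.5, 0.4, -0.5]
opening: 0.226
finger_force: 25.0
clock: 22.55
tool_pos: [0.5205, -0.2785, 0.0107]
eef_rot: [-0.077, 0.997, -0.005, 0.008]
contact_force: [-0.1, 0.2, -0.3]
opening: 0.223
finger_force: 25.0
clock: 22.85
tool_pos: [0.5203, -0.2784, 0.0095]
eef_rot: [-0.077, 0.997, -0.005, 0.008]
contact_force: [-0.2, -0.4, 0.0]
opening: 0.229
finger_force: 25.0
```

```bash
python3 -m pendant '[{"claw":0.05,"dx":0,"dy":0,"dz":-0.4,"twist":0},{"claw":0.05,"dx":0,"dy":0,"dz":-0.7,"twist":0},{"claw":0.05,"dx":0,"dy":0,"dz":-0.7,"twist":0}]'
```

```text
clock: 23.15
tool_pos: [0.5204, -0.2784, 0.0092]
eef_rot: [-0.077, 0.997, -0.005, 0.008]
contact_force: [-0.8, -0.6, 3.8]
opening: 0.222
finger_force: 25.0
```

```bash
python3 -m pendant '[{"claw":0.4,"dx":0,"dy":0,"dz":0,"twist":0},{"claw":0.4,"dx":0,"dy":0,"dz":0,"twist":0},{"claw":0.4,"dx":0,"dy":0,"dz":0,"twist":0},{"claw":0.4,"dx":0,"dy":0,"dz":20,"twist":0},{"claw":0.4,"dx":0,"dy":0,"dz":50,"twist":0},{"claw":0.6,"dx":0,"dy":0,"dz":80,"twist":0},{"claw":0.6,"dx":0,"dy":0,"dz":80,"twist":0}]'
python3 -m pendant '[{"claw":0.6,"dx":-12,"dy":36,"dz":0,"twist":-0.09},{"claw":0.6,"dx":-24,"dy":72,"dz":0,"twist":-0.17},{"claw":0.6,"dx":-34,"dy":108,"dz":0,"twist":-0.26},{"claw":0.6,"dx":-46,"dy":144,"dz":0,"twist":-0.34},{"claw":0.6,"dx":-56,"dy":180,"dz":0,"twist":-0.43},{"claw":0.6,"dx":-68,"dy":216,"dz":0,"twist":-0.51},{"claw":0.6,"dx":-79,"dy":252,"dz":0,"twist":-0.6},{"claw":0.6,"dx":-89,"dy":283,"dz":0,"twist":-0.68}]'
python3 - <<'E'
from plant import r,eyes
import cv2
p,d=eyes.snapshot("scene"); cv2.imwrite("pics/s2.png",cv2.resize(p[100:320,120:420],None,fx=2.5,fy=2.5))
s=r.get_state(); print(s["tool_pos"].round(4),s["eef_rot"].round(4),s["q"].round(2))
E
```

```text
clock: 23.85
tool_pos: [0.523, -0.2785, 0.0925]
eef_rot: [-0.077, 0.997, -0.006, 0.011]
contact_force: [0.5, 0.5, 0.1]
opening: 0.554
finger_force: 0.0
clock: 24.65
tool_pos: [0.4304, 0.0066, 0.0885]
eef_rot: [0.261, 0.965, -0.007, 0.005]
contact_force: [0.9, -0.0, 0.8]
opening: 0.599
finger_force: 0.0
[0.4293 0.0137 0.089 ] [ 0.2588  0.9659 -0.004   0.0046] [ 0.16  0.79 -0.5   2.26  1.18  0.39 -0.31]
```

View pics/s2.png

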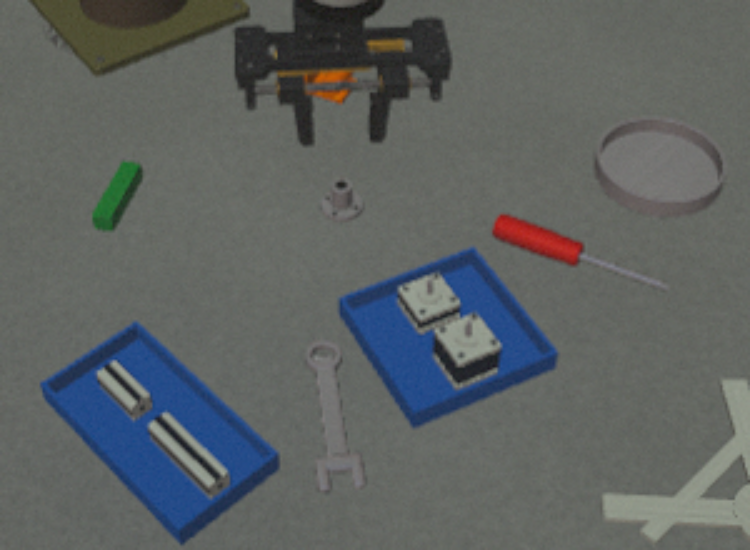

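Both bars and both motors lie correctly in their trays. The bearing is still at crop (342,200), ready to be gripped.

```bash
python3 -m pendant '[{"claw":0.6,"dx":0,"dy":0,"dz":-30,"twist":0},{"claw":0.6,"dx":0,"dy":0,"dz":-30,"twist":0},{"claw":0.6,"dx":0,"dy":0,"dz":-30,"twist":0},{"claw":0.6,"dx":0,"dy":0,"dz":-30,"twist":0}]'; python3 -c "
from plant import r
s=r.get_state(); print(s['tool_pos'].round(4),s['eef_rot'].round(4))"
```

```text
clock: 25.1
tool_pos: [0.4314, 0.0042, 0.0593]
eef_rot: [0.261, 0.965, -0.008, 0.006]
contact_force: [0.3, -0.4, 0.9]
opening: 0.599
finger_force: 0.0
[0.4314 0.0042 0.0593] [ 0.2607  0.9654 -0.0076  0.006 ]
```

```bash
python3 -m pendant '[{"claw":0.6,"dx":0,"dy":1,"dz":-30,"twist":0},{"claw":0.6,"dx":0,"dy":1,"dz":-45,"twist":0},{"claw":0.6,"dx":0,"dy":1,"dz":-49,"twist":0},{"claw":0.6,"dx":0,"dy":1,"dz":-49,"twist":0},{"claw":0.1,"dx":0,"dy":1,"dz":-49,"twist":0},{"claw":0.1,"dx":0,"dy":1,"dz":-49,"twist":0},{"claw":0.1,"dx":0,"dy":1,"dz":-49,"twist":0},{"claw":0.1,"dx":0,"dy":1,"dz":-49,"twist":0}]' 25
python3 -m pendant '[{"claw":0.1,"dx":0,"dy":0,"dz":0,"twist":0},{"claw":0.1,"dx":0,"dy":0,"dz":0,"twist":0},{"claw":0.1,"dx":0,"dy":0,"dz":0,"twist":0}]'
```

```text
clock: 25.9
tool_pos: [0.4316, 0.0056, 0.0104]
eef_rot: [0.26, 0.966, -0.008, 0.006]
contact_force: [0.2, 0.5, 0.4]
opening: 0.262
finger_force: 0.0
clock: 26.2
tool_pos: [0.4315, 0.0056, 0.0103]
eef_rot: [0.26, 0.966, -0.008, 0.006]
contact_force: [-0.1, -0.0, 6.5]
opening: 0.228
finger_force: 25.0
```

```bash
python3 -m pendant '[{"claw":0.1,"dx":0,"dy":0,"dz":20,"twist":0},{"claw":0.1,"dx":0,"dy":0,"dz":60,"twist":0},{"claw":0.1,"dx":10,"dy":20,"dz":75,"twist":0},{"claw":0.1,"dx":25,"dy":50,"dz":75,"twist":0},{"claw":0.1,"dx":40,"dy":80,"dz":75,"twist":0},{"claw":0.1,"dx":57,"dy":115,"dz":75,"twist":0},{"claw":0.1,"dx":75,"dy":150,"dz":75,"twist":0},{"claw":0.1,"dx":92,"dy":185,"dz":75,"twist":0}]'
python3 -m pendant '[{"claw":0.1,"dx":17,"dy":35,"dz":0,"twist":0},{"claw":0.1,"dx":32,"dy":65,"dz":0,"twist":0},{"claw":0.1,"dx":45,"dy":90,"dz":0,"twist":0},{"claw":0.1,"dx":52,"dy":102,"dz":0,"twist":0},{"claw":0.1,"dx":52,"dy":102,"dz":0,"twist":0},{"claw":0.1,"dx":52,"dy":102,"dz":0,"twist":0},{"claw":0.1,"dx":52,"dy":102,"dz":0,"twist":0}]'
```

```text
clock: 27.0
tool_pos: [0.5236, 0.1918, 0.0847]
eef_rot: [0.26, 0.966, -0.008, 0.006]
contact_force: [-0.2, -0.6, -0.6]
opening: 0.226
finger_force: 25.0
clock: 27.7
tool_pos: [0.5748, 0.2907, 0.0844]
eef_rot: [0.26, 0.965, -0.009, 0.006]
contact_force: [-0.4, -0.6, -0.3]
opening: 0.228
finger_force: 25.0
```

```bash
python3 -m pendant '[{"claw":0.1,"dx":0,"dy":1,"dz":-30,"twist":0},{"claw":0.1,"dx":0,"dy":1,"dz":-50,"twist":0},{"claw":0.1,"dx":0,"dy":1,"dz":-60,"twist":0},{"claw":0.1,"dx":0,"dy":1,"dz":-65,"twist":0},{"claw":0.1,"dx":0,"dy":1,"dz":-67.5,"twist":0},{"claw":0.1,"dx":0,"dy":1,"dz":-67.5,"twist":0}]'; python3 -m pendant '[{"claw":0.1,"dx":0,"dy":0,"dz":-0.7,"twist":0},{"claw":0.1,"dx":0,"dy":0,"dz":-1.4,"twist":0},{"claw":0.1,"dx":0,"dy":0,"dz":-1.4,"twist":0}]'; python3 -m pendant '[{"claw":0.1,"dx":0,"dy":0,"dz":-0.4,"twist":0},{"claw":0.1,"dx":0,"dy":0,"dz":-0.8,"twist":0},{"claw":0.1,"dx":0,"dy":0,"dz":-0.8,"twist":0}]'
```

```text
clock: 28.3
tool_pos: [0.5756, 0.2938, 0.0179]
eef_rot: [0.26, 0.965, -0.007, 0.006]
contact_force: [1.1, 0.3, -1.2]
opening: 0.229
finger_force: 25.0
clock: 28.6
tool_pos: [0.5755, 0.2938, 0.0164]
eef_rot: [0.26, 0.966, -0.007, 0.006]
contact_force: [0.3, 0.1, -0.5]
opening: 0.227
finger_force: 25.0
clock: 28.9
tool_pos: [0.5753, 0.2936, 0.0151]
eef_rot: [0.26, 0.966, -0.008, 0.006]
contact_force: [0.7, -0.5, -0.7]
opening: 0.232
finger_force: 25.0
```

```bash
python3 -m pendant '[{"claw":0.1,"dx":0,"dy":0,"dz":-0.4,"twist":0},{"claw":0.1,"dx":0,"dy":0,"dz":-0.8,"twist":0},{"claw":0.1,"dx":0,"dy":0,"dz":-0.8,"twist":0}]'
```

```text
clock: 29.2
tool_pos: [0.5753, 0.2937, 0.0144]
eef_rot: [0.26, 0.966, -0.008, 0.006]
contact_force: [-0.6, -0.4, 0.1]
opening: 0.229
finger_force: 25.0
```

```bash
python3 -m pendant '[{"claw":0.1,"dx":0,"dy":0,"dz":-0.3,"twist":0},{"claw":0.1,"dx":0,"dy":0,"dz":-0.5,"twist":0},{"claw":0.1,"dx":0,"dy":0,"dz":-0.5,"twist":0}]'
```

```text
clock: 29.5
tool_pos: [0.5753, 0.2936, 0.0144]
eef_rot: [0.26, 0.966, -0.008, 0.006]
contact_force: [-2.3, -1.1, 4.9]
opening: 0.23
finger_force: 25.0
```

Contact. Now I release, lift, back away and check.

```bash
python3 -m pendant '[{"claw":0.5,"dx":0,"dy":0,"dz":0,"twist":0},{"claw":0.5,"dx":0,"dy":0,"dz":0,"twist":0},{"claw":0.5,"dx":0,"dy":0,"dz":0,"twist":0},{"claw":0.5,"dx":0,"dy":0,"dz":0,"twist":0},{"claw":0.5,"dx":0,"dy":0,"dz":20,"twist":0},{"claw":0.5,"dx":0,"dy":0,"dz":60,"twist":0},{"claw":0.5,"dx":0,"dy":0,"dz":100,"twist":0},{"claw":0.5,"dx":0,"dy":0,"dz":150,"twist":0}]'
python3 -m pendant '[{"claw":0.5,"dx":-40,"dy":30,"dz":40,"twist":0},{"claw":0.5,"dx":-80,"dy":60,"dz":60,"twist":0},{"claw":0.5,"dx":-120,"dy":90,"dz":60,"twist":0},{"claw":0.5,"dx":-160,"dy":120,"dz":60,"twist":0},{"claw":0.5,"dx":-200,"dy":150,"dz":60,"twist":0},{"claw":0.5,"dx":-240,"dy":180,"dz":60,"twist":0},{"claw":0.5,"dx":-240,"dy":180,"dz":60,"twist":0},{"claw":0.5,"dx":-240,"dy":180,"dz":60,"twist":0}]'
python3 - <<'E'
from h import *
from plant import eyes
p,_=eyes.snapshot("scene"); cv2.imwrite("pics/s3.png",cv2.resize(p[100:320,120:420],None,fx=2.5,fy=2.5))
p,d=eyes.snapshot("top"); cv2.imwrite("pics/t3.png",cv2.resize(p[80:260,60:440],None,fx=2.1,fy=2.1))
W=cloud("top",d,eyes.camera_info("top"))
T=dict(driver=(.004,.04),wrench=(.004,.02)); report(W,d,T,T)
E
```

```text
clock: 30.3
tool_pos: [0.5746, 0.2932, 0.1657]
eef_rot: [0.26, 0.966, -0.008, 0.005]
contact_force: [1.3, 0.7, -0.6]
opening: 0.498
finger_force: 0.0
clock: 31.1
tool_pos: [0.3321, 0.476, 0.2255]
eef_rot: [0.257, 0.966, -0.006, 0.005]
contact_force: [0.2, -0.3, 0.4]
opening: 0.499
finger_force: 0.0
driver 349 c [616.9 140. ] size [159.3  32.8] ang 23.5 mean [595.9 128.6  20.5] z95 27.5
wrench 336 c [ 635.8 -142.9] size [ 41.2 155.6] ang 58.8 mean [ 636.8 -145.     7.6] z95 11.5
```

View pics/s3.png

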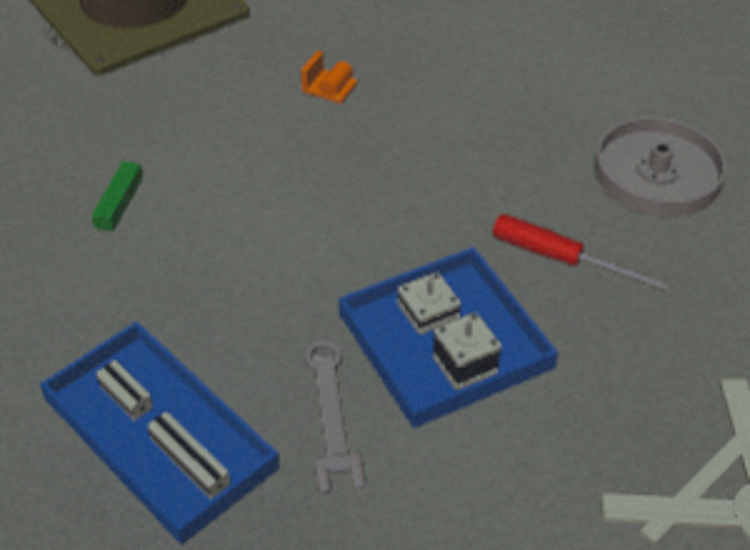

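View pics/t3.png

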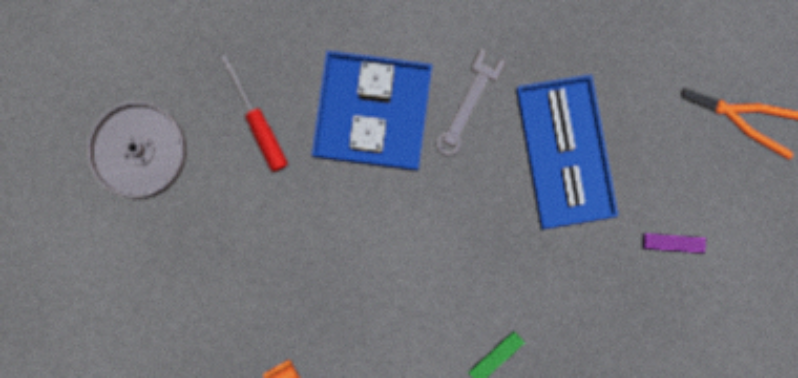

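All five parts are in place, and the screwdriver (top crop (265,140)) and the wrench (450,145) show at the same pixels as before.

```bash
python3 -c "
from plant import r
print(r.finish_job())"
```

```text
the job is handed in; nothing more can be done
None
```

The job is handed in at about 31 s of the 115 s limit: both motors stand shaft up in the square tray, both bars lie in the long tray, the bearing stands on its flange in the dish, and the last pictures show the screwdriver and wrench undisturbed.

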